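# Change the air manifold over to its standby line

## Robot

A 7-joint arm with a two-finger parallel gripper is mounted at the origin on a cart in front of the work surface, level with it; the furniture and walls round the work are solid. World frame = base frame: x ahead of the robot, y to its left, z up, the work surface at z = 0. Lengths are in m, angles in rad, forces in N, time in s.
With the tool pointing down it reaches from about 0.425 to 0.925 m from the base axis. Payload 6.8 kg.
Tool frame: the origin (TCP) lies on the front face of the gripper's body, between the roots of the fingers; the fingertips stand 73 mm ahead of it and the grasp point (between the pads) lies 54 mm ahead of it (env.nose_length is the distance from the TCP to the fingertips, in m); z points along the fingers, y is the direction in which the jaws open and shut (so a half turn about z gives the same grasp; the last joint's range is limited). The gripper opens to 85 mm and grips with 20 to 120 N. Pads are 22 mm wide; open, the fingers measure 114 mm over their backs; the gripper's body (76 mm by 85 mm) begins 54 mm behind the grasp point. The pads swing forward as they close: fully open they stand 13 mm farther back than shut.
Start: joints at [-1.424, 0.477, 0.022, 1.555, -0.011, 1.109, -0.083], TCP at [0.17, 0.653, 0.304] pointing down, gripper open.
Joint ranges: [-2.96, 2.96], [-0.34, 2.1], [-1.41, 1.46], [0.24, 2.44], [-1.37, 4.51], [0.17, 1.92], [-2.96, 2.96]. Speed limits (rad/s): [2.39, 2.39, 3.14, 3.14, 3.14, 3.14, 3.14].

## Interface

Orientations are given as a unit quaternion [w, x, y, z].
In Python, from cell import env, kin, camera, calibration, job gives the robot as it stands. The module is installed in compiled form; this text tells all that it offers. Calls block until the motion is done:
- env.reach(position, orientation): joint-space move of the TCP to a pose.
- env.movel(position, velocity=0.15, rot=None, stop_force=None): straight line of the TCP; rot=None keeps the orientation; velocity is the mean speed in m/s. With stop_force (N) it stops when the force on the tool has changed by that much, and returns True; else False.
- env.goto_joints(angles): joint-space move.
- env.grip(opening, f_grip=None): finger opening in m; f_grip is the grip in N (None keeps the last); returns when the fingers have stopped.
- env.dwell(seconds).
- kin.inverse_kinematics(position, orientation): joint angles nearest the present ones, or None.
- env.get_state(): the state.
- camera(name): name is "scene" or "top" or "wrist"; returns (picture, depth): 384x512x3 uint8, blue, green, red; 384x512 float32, m along the optical axis (not along the pixel's ray), 0 where there is no reading.
- calibration(name): a dict with "fx", "fy", "cx", "cy" (pixels), "rvec" (rotation vector, rad) and "tvec" (3), from world to camera coordinates, as OpenCV has them. Camera axes: x right, y down, z forward; pixel columns grow to the right and rows downward; lengths in m; the calibration is good to about 2 mm. A picture is of the moment at which its call begins: read the wrist's pose just before it. calibration takes no time and is no camera call; for the wrist camera it gives the pose at the moment of the call.
A pose or a line that the arm cannot do raises env.PlanningError and nothing moves.
- job.job_done(): hands the job in, once; it reports no verdict.
The state is a dict: "time": time; "qpos": joint angles; "joint_velocities": joint speeds; "joint_torque": joint torques, N m; "tcp_pos": TCP position; "orientation": TCP orientation; "force": force on the tool from outside, world axes, zero at the start; "torque": the same for the moment, N m; "opening": finger opening in m.
Only numpy, scipy, OpenCV 4.12 (cv2) and the standard library are available. Lean on these libraries where they do the work, as an engineer would, in place of code of your own. Each camera call takes 0.05 s, during which the arm holds its last target. There are 200 camera calls.

## Task

Two air lines feed this bench manifold, each through a ball valve with a black-gripped lever: a lever that lies in line with its pipe is open, one that stands crosswise is shut. Change over to the standby line without ever cutting off the air: with a fingertip, push the lever of the shut valve round until it is fully open, and only then push the lever of the other valve round until it is fully shut. Push gently, do not force a lever hard against its stop, and do not shift or pick up the tools and parts that lie around.

Things in the scene. Friction and masses are not known exactly. Their poses are not given: they have to be found in the camera images.
- manifold: The manifold, fixed to the bench: a dark steel base plate 240 x 250 x 8 mm carrying two galvanised elbows and a tee at its far side (tops at most 47 mm above the bench). Origin at bench level 5 mm robot-side of the plate's middle; x runs along both pipes away from the robot, y to the left, z up. Two parallel pipes, at x = -0.11 to 0.03 and y = +0.084 and -0.084, each carry one valve, pivot at x = -0.02; which valve stands left and which right varies.
- duty_lever (a joint): Lever of the valve that is open at the start. 0 = fully open, lever in line with its pipe and pointing from its pivot along manifold -x, towards the robot; it grows clockwise seen from above to 1.571 = fully shut, lever crosswise and pointing along manifold +y (left). Rigid stops at both ends. Steady friction of about 0.2 N m, no spring: it stays where it is left. Pushing at the grip takes about 3 N.
- standby_lever (a joint): The same for the valve that is shut at the start: 1.571 = fully shut (pointing along manifold +y), 0 = fully open (pointing along manifold -x). Same lever, stops and friction.
- duty_pivot (a point): Point on the vertical pivot axis of the duty lever, 84 mm above the bench, at the lever's mid-height. Axes as the manifold's; does not move. The stem around it is 28 mm across and reaches 92 mm above the bench.
- duty_grip (a point): Middle of the black grip of the duty lever, 70 mm from its pivot and at mid-height, 84 mm above the bench; it moves with the lever. The grip is 70 mm long (35 to 105 mm from the pivot), 18 mm wide and 20 mm high: its underside is 74 mm and its top 94 mm above the bench. The pipe below it reaches only 44 mm above the bench. Its x axis points along the lever from grip to pivot.
- standby_pivot (a point): The same point on the pivot of the standby lever.
- standby_grip (a point): The same point on the grip of the standby lever. (Mind the way there: the steel mesh gate left of the bench is solid, fixed and 1.25 m high, a flat panel along the line x - y = 0.25 m from its free edge at x = 0.20, y = -0.05 away to the far left; an arm must pass to the right of that edge.)
- tape: Bystander: roll of black tape lying flat, 68 mm across and 19 mm high, in front of the manifold. Origin under its centre. Leave it alone.
- bolt: Bystander: M16 bolt with nut standing on its head, 25 x 28 mm, 60 mm high, to the right of the plate. Origin under its centre. Leave it alone.
- screwdriver: Bystander: screwdriver with green handle lying along its own y axis, 25 x 185 x 31 mm, to the right of the plate. Origin under its centre. Leave it alone.
Things that resemble listed ones, but are neither listed nor needed, are in the scene too. Leave any brown look-alike of the part that bears standby_lever alone.

How it is judged:
On the way:
1. the standby valve is fully open while the duty valve is still open (value of joint standby_lever below 0.15 rad and value of joint duty_lever below 0.5 rad), for 0.2 s.
At the end, for the whole second after the job is handed in: The standby lever is in line with its pipe (joint under 0.15 rad) and the duty lever crosswise (joint over 1.42 rad), both at rest; the tape, bolt and screwdriver are within 15 mm of where they stood (value of joint standby_lever below 0.15 rad and value of joint duty_lever above 1.42 rad and velocity of joint standby_lever between -0.02 and 0.02 rad/s and velocity of joint duty_lever between -0.02 and 0.02 rad/s and distance of each of tape, bolt, screwdriver from where it was at the start of the episode below 0.015 m); the robot touches nothing.
It fails at once if the air is cut off: the duty lever is turned more than 0.5 rad towards shut while the standby lever is not yet open (over 0.3 rad) (value of joint duty_lever above 0.5 rad and value of joint standby_lever above 0.3 rad).
It fails at once if the fingers or the arm press on anything, lever included, with more than 60 N (contact force between any of the arm, the fingers and anything else above 60 N).
It fails at once if a bystander is shifted by more than 15 mm or lifted (distance of any of tape, bolt, screwdriver from where it was at the start of the episode above 0.015 m).
It also fails if it takes over 72 s, if anything falls off the work surface, if the arm or the gripper's body presses on something with over 40 N, if the wrist force passes 120 N, or if a joint passes its speed limit or range.

## Working session

There is one attempt and no reset: what is moved stays moved. The work goes in short steps, each a Python script; the robot and the scene stay as the last script left them, time stands still between calls to the robot, and variables do not carry over. Pictures are saved under pics/ and viewed, about 8 in all and at most 12, crops included, and the job is handed in when it is done.

```bash
mkdir -p pics; cat > h.py <<'E'
import numpy as np, cv2
from cell import env, kin, camera, calibration, job
def save(n,tag):
    c=calibration(n); p,d=camera(n); cv2.imwrite(f'pics/{tag}.png',p); np.savez(f'pics/{tag}.npz',p=p,d=d,**{k:np.array(v) for k,v in c.items()}); return p,d,c
def world(c,d):
    R=cv2.Rodrigues(np.array(c['rvec'],float).reshape(3))[0]; t=np.array(c['tvec'],float).reshape(3)
    v,u=np.indices(d.shape); X=np.stack([(u-c['cx'])/c['fx']*d,(v-c['cy'])/c['fy']*d,d],-1)
    return (X-t)@R
E
python3 - <<'E'
from h import *
a=save('scene','scene0'); b=save('top','top0')
cv2.imwrite('pics/both.png',cv2.resize(np.hstack([a[0],b[0]]),(800,300)))
for n in ('scene','top'):
    c=calibration(n); R=cv2.Rodrigues(np.array(c['rvec'],float).reshape(3))[0]; print(n,c['fx'],(-R.T@np.array(c['tvec']).reshape(3)).round(3))
s=env.get_state(); print(s['time'],s['tcp_pos'],s['orientation'],s['qpos'],s['opening'],env.nose_length)
E
```

```text
scene 424.2328349824676 [ 0.035 -0.934  0.569]
top 364.0917988900632 [ 0.339 -0.404  0.937]
0.1 [0.17001128 0.65281498 0.30302837] [-6.37522142e-05  1.27037532e-01  9.91897571e-01 -8.18270286e-04] [-1.42411862  0.47771972  0.02234644  1.556336   -0.01154427  1.10930581
 -0.08308294] 0.0851772249044193 0.0726
```

View pics/scene0.png

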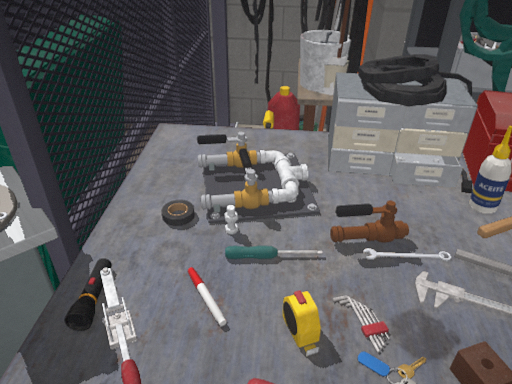

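View pics/top0.png

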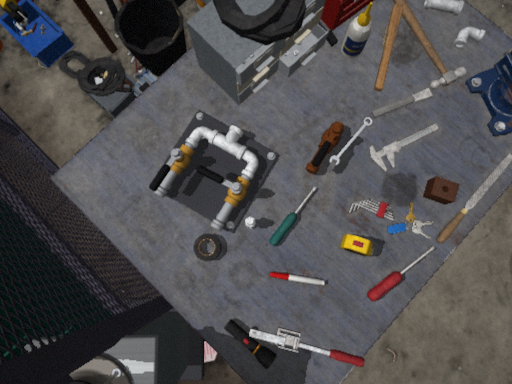

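The scene view shows the manifold at about (250,180). The near (right) valve, at (250,190), has its lever crosswise, with the grip at about (243,157). The far (left) valve, at (241,155), has its lever at (212,139), in line with its pipe. In the top view the left valve is at (180,155), with its grip at (160,177) along the pipe, so this is duty. The right valve is at (237,185), with its grip at (208,172) crosswise, so this is standby. A brown look-alike stands alone at (325,145) and has no manifold.

Next I measure positions and fit the arm kinematics from IK queries, so I can plan the way round the gate.

```bash
python3 - <<'E'
from h import *
for n,roi in (('top0',(125,230,145,275)),('scene0',(115,230,185,330))):
    f=np.load(f'pics/{n}.npz'); c={k:f[k] for k in ('fx','fy','cx','cy','rvec','tvec')}
    W=world(c,f['d']); p=f['p']; hsv=cv2.cvtColor(p,cv2.COLOR_BGR2HSV)
    roim=np.zeros(p.shape[:2],bool); roim[roi[0]:roi[1],roi[2]:roi[3]]=1
    blk=roim&(hsv[...,2]<75)&(W[...,2]>.07)&(W[...,2]<.11)
    k,l,st,ce=cv2.connectedComponentsWithStats(blk.astype(np.uint8))
    for i in range(1,k):
        if st[i,4]>25:
            q=W[l==i]; m=(q.min(0)+q.max(0))/2; t=q[q[:,2]>np.percentile(q[:,2],50)]
            rect=cv2.minAreaRect(t[:,:2].astype(np.float32)*1000)
            print(n,'black',ce[i].round(),st[i,4],'mean',q.mean(0).round(4),'ztop',np.percentile(q[:,2],[10,50,90]).round(3),'rect',np.round(rect[0],1),np.round(rect[1],1),round(rect[2],1))
    hi=roim&(W[...,2]>.086)&(W[...,2]<.12)&~blk
    k,l,st,ce=cv2.connectedComponentsWithStats(hi.astype(np.uint8))
    for i in range(1,k):
        if st[i,4]>8: q=W[l==i]; print(n,'stem?',ce[i].round(),st[i,4],q.mean(0).round(4),q[:,2].max().round(3))
    br=roim&(hsv[...,0]>8)&(hsv[...,0]<28)&(hsv[...,1]>110)&(hsv[...,2]>70)&(W[...,2]>0.02)
    k,l,st,ce=cv2.connectedComponentsWithStats(br.astype(np.uint8))
    for i in range(1,k):
        if st[i,4]>30: q=W[l==i]; print(n,'brass',ce[i].round(),st[i,4],q.mean(0).round(4),q.min(0).round(3),q.max(0).round(3))
# crop of manifold
p=np.load('pics/top0.npz')['p']; cv2.imwrite('pics/crop_top.png',cv2.resize(p[110:260,130:350],None,fx=3.6,fy=3.6,interpolation=cv2.INTER_CUBIC))
# IK probes
from scipy.spatial.transform import Rotation as Ro
rows=[]
for a in (75,100,130,170,40,-20,-40,-60,-100):
  for r in (.5,.7):
    z=.3; th=np.radians(a)
    for o in ([0,1,0,0],[0,.7071,.7071,0]):
        q=kin.inverse_kinematics([r*np.cos(th),r*np.sin(th),z],o)
        print(a,r,None if q is None else np.round(q,2))
E
```

```text
top0 black [159. 177.] 233 mean [ 0.5279 -0.1828  0.0924] ztop [0.087 0.093 0.096] rect [ 528.8 -181.3] [14.1 63.4] 56.3
top0 black [210. 174.] 231 mean [ 0.5333 -0.3024  0.0927] ztop [0.088 0.093 0.096] rect [ 534.5 -301.5] [65.7 15. ] 61.8
top0 stem? [175. 152.] 50 [ 0.5868 -0.2195  0.0946] 0.1
top0 stem? [236. 187.] 58 [ 0.5008 -0.3635  0.0942] 0.1
top0 brass [182. 159.] 260 [ 0.5846 -0.2259  0.0441] [ 0.551 -0.25   0.032] [ 0.625 -0.197  0.068]
top0 brass [237. 192.] 287 [ 0.4957 -0.3638  0.0463] [ 0.339 -0.404  0.025] [ 0.538 -0.331  0.937]
scene0 black [212. 139.] 232 mean [ 0.5266 -0.187   0.0878] ztop [0.08  0.089 0.094] rect [ 526.9 -184.9] [11.7 65.9] 54.6
scene0 black [245. 158.] 155 mean [ 0.5283 -0.3099  0.0918] ztop [0.087 0.093 0.095] rect [ 532.8 -303.7] [61.6 14. ] 59.9
scene0 stem? [241. 135.] 46 [ 0.5866 -0.2226  0.0937] 0.098
scene0 stem? [201. 135.] 11 [ 0.5112 -0.1669  0.0942] 0.096
scene0 stem? [218. 134.] 12 [ 0.5468 -0.1875  0.0944] 0.096
scene0 stem? [251. 173.] 64 [ 0.4996 -0.3656  0.0937] 0.099
scene0 brass [235. 156.] 209 [ 0.5643 -0.2267  0.0449] [ 0.035
[... 1407 characters left out ...]
3 -0.59  1.22 -0.84]
-20 0.7 [-0.31  0.69  0.93  1.53 -0.58  1.21  0.72]
-40 0.5 [-0.31  0.32  1.08  2.02 -0.33  1.   -0.63]
-40 0.5 [-0.31  0.32  1.08  2.02 -0.33  1.    0.94]
-40 0.7 [-0.08  0.88  1.27  1.54 -0.85  1.36 -0.3 ]
-40 0.7 [-0.08  0.88  1.27  1.54 -0.85  1.36  1.27]
-60 0.5 [-0.07  0.45  1.3   2.02 -0.5   1.05 -0.1 ]
-60 0.5 [ 0.04  0.32  1.08  2.02 -0.33  1.    1.29]
-60 0.7 [ 0.27  0.88  1.27  1.54 -0.85  1.36  0.05]
-60 0.7 [ 0.27  0.88  1.27  1.54 -0.85  1.36  1.62]
-100 0.5 [ 1.05  0.22  0.66  2.   -0.16  0.97  0.22]
-100 0.5 [ 0.74  0.32  1.08  2.02 -0.33  1.    1.99]
-100 0.7 [ 0.97  0.88  1.27  1.54 -0.85  1.36  0.75]
-100 0.7 [ 0.97  0.88  1.27  1.54 -0.85  1.36  2.32]
```

View pics/crop_top.png

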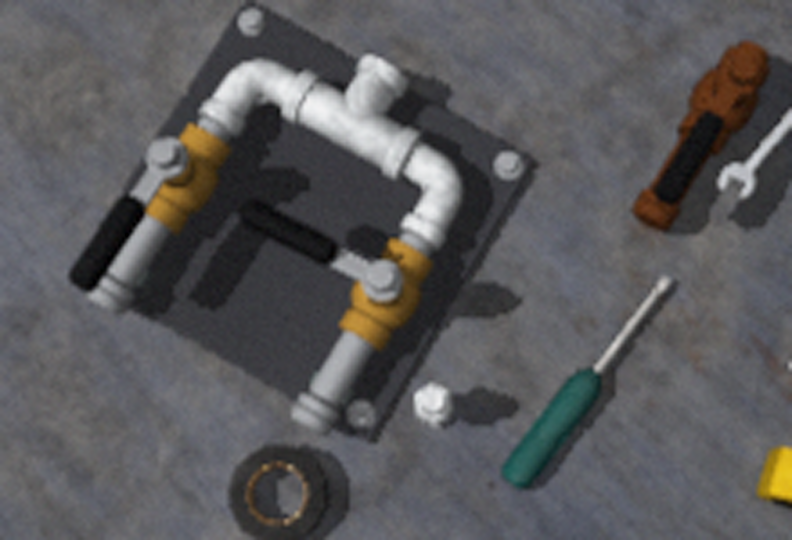

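The crop confirms it. The brass-bodied left valve, with its lever along the pipe, is duty. The brass-bodied right valve, with its lever crosswise, is standby. The all-brown one at crop (690,140) is the look-alike.

Both views agree on the pivots: duty (0.587, -0.221), standby (0.500, -0.364), separation 168 mm. Now I fit an FK model so I can plan round the gate.

```bash
python3 - <<'E'
from h import *
import itertools
from scipy.spatial.transform import Rotation as Ro
rng=np.random.default_rng(0); S=[]
while len(S)<60:
    th=rng.uniform(-1.5,1.9); r=rng.uniform(.45,.8); z=rng.uniform(.15,.5)
    R=Ro.from_euler('z',rng.uniform(-3,3))*Ro.from_rotvec([np.pi,0,0])*Ro.from_euler('xy',rng.uniform(-.4,.4,2))
    p=[r*np.cos(th),r*np.sin(th),z]; o=R.as_quat()[[3,0,1,2]]
    q=kin.inverse_kinematics(p,o)
    if q is not None: S.append((q,p,R))
Q=np.array([s[0] for s in S]); P=np.array([s[1] for s in S]); RR=Ro.concatenate([s[2] for s in S])
best=[]
ax='zyzyzyz'
for sg in itertools.product((1,-1),repeat=7):
    if sg[1]<0: continue
    Rs=[Ro.identity(60)]
    for i in range(7): Rs.append(Rs[-1]*Ro.from_euler(ax[i],sg[i]*Q[:,i]))
    E=Rs[-1].inv()*RR  # const?
    m=E.mean(); e=(m.inv()*E).magnitude().max(); best.append((e,sg,m.as_matrix().round(2).tolist()))
best.sort(key=lambda t:t[0]); print(best[:3])
sg=best[0][1]
Rs=[Ro.identity(60)]
for i in range(7): Rs.append(Rs[-1]*Ro.from_euler(ax[i],sg[i]*Q[:,i]))
A=np.concatenate([R.as_matrix() for R in Rs],axis=2).reshape(180,-1)
x,res,rk,sv=np.linalg.lstsq(A,P.ravel(),rcond=1e-4); print(rk, np.abs(A@x-P.ravel()).max()); print(x.reshape(8,3).round(4))
E
```

```text
[(np.float64(9.874730505041995e-11), (-1, 1, -1, 1, -1, 1, -1), [[0.0, -1.0, -0.0], [1.0, 0.0, 0.0], [-0.0, -0.0, 1.0]]), (np.float64(1.3062495973603474), (-1, 1, -1, -1, 1, 1, 1), [[-0.08, 1.0, -0.04], [1.0, 0.08, 0.04], [0.04, -0.04, -1.0]]), (np.float64(1.6834352839193198), (-1, 1, -1, -1, 1, -1, -1), [[0.08, -0.99, -0.07], [1.0, 0.09, -0.05], [0.05, -0.06, 1.0]])]
17 3.566913431285457e-11
[[-0.000e+00  0.000e+00  1.435e-01]
 [ 0.000e+00 -1.520e-02  1.435e-01]
 [-0.000e+00 -1.520e-02  2.709e-01]
 [-0.000e+00 -1.570e-02  2.709e-01]
 [-0.000e+00 -1.570e-02  2.363e-01]
 [ 0.000e+00 -2.000e-04  2.363e-01]
 [-0.000e+00 -2.000e-04  1.272e-01]
 [ 0.000e+00  0.000e+00  1.272e-01]]
```

FK is exact: shoulder at 0.287, links 0.542, 0.473 and 0.254. Next I plan configurations with the elbow swung right, clear of the gate edge, plus an upright fold for the swing past it.

```bash
cat > plan.py <<'E'
import numpy as np
from scipy.spatial.transform import Rotation as Ro
from scipy.optimize import least_squares
D=np.array([[0,0,.1435],[0,-.0152,.1435],[0,-.0152,.2709],[0,-.0157,.2709],[0,-.0157,.2363],[0,-.0002,.2363],[0,-.0002,.1272],[0,0,.1272]])
E0=Ro.from_euler('z',np.pi/2)
LO=np.array([-2.96,-.34,-1.41,.24,-1.37,.17,-2.96]);HI=np.array([2.96,2.1,1.46,2.44,4.51,1.92,2.96])
S=np.array([-1,1,-1,1,-1,1,-1])
def fk(q):
    R=Ro.identity();p=D[0].copy();pts=[p.copy()]
    for i in range(7):
        R=R*Ro.from_euler('zyzyzyz'[i],S[i]*q[i]); p=p+R.apply(D[i+1]); pts.append(p.copy())
    return np.array(pts),R*E0
def clear(q):
    pts,R=fk(q); P=np.vstack([pts,pts[-1]+R.apply([0,0,.073])])
    X=np.vstack([a+(b-a)*np.linspace(0,1,12)[:,None] for a,b in zip(P[:-1],P[1:])])
    X=X[X[:,2]<1.33]; r=X[:,:2]-[.2,-.05]; u=np.array([1,1])/2**.5
    t=np.maximum(r@u,0); return np.linalg.norm(r-t[:,None]*u,axis=1).min()
def pathclear(qa,qb): return min(clear(qa+(qb-qa)*s) for s in np.linspace(0,1,40))
def ik(p,R,seed,w=0.02,q2=None):
    def f(q):
        pts,Rq=fk(q); return np.r_[(pts[-1]-p)*10,(R.inv()*Rq).as_rotvec()*5, (w*(q-seed) if q2 is None else [10*(q[2]-q2)])]
    def pol(q):
        return least_squares(lambda x:np.r_[(fk(x)[0][-1]-p)*10,(R.inv()*fk(x)[1]).as_rotvec()*5,1e-4*(x-q)],q,bounds=(LO,HI)).x
    q=pol(least_squares(f,np.clip(seed,LO+1e-3,HI-1e-3),bounds=(LO,HI)).x)
    e=np.linalg.norm(fk(q)[0][-1]-p)
    return q,e
PV={'d':np.array([.587,-.221]),'s':np.array([.500,-.3645])}
ym=(PV['d']-PV['s']);ym/=np.linalg.norm(ym);xm=np.array([ym[1],-ym[0]])
Z=.143
def pose(v,phi,delta,rho=.085,flip=1,z=Z):
    """finger centre beside lever v at angle phi; delta signed along +phi side"""
    u=-np.cos(phi)*xm+np.sin(phi)*ym; n=np.sin(phi)*xm+np.cos(phi)*ym
    p=PV[v]+rho*u+delta*n
    y=np.r_[flip*u,0];zt=np.array([0,0,-1.]);x=np.cross(y,zt)
    return np.r_[p,z],Ro.from_matrix(np.c_[x,y,zt])
def wx(R): return R.as_quat()[[3,0,1,2]]
E
python3 - <<'E'
from plan import *
H=np.pi/2
print('xm',xm,'ym',ym)
way=[('s',H,.06),('s',H,.02),('s',H/2,.02),('s',0,.02),('s',0,.06),('d',0,-.06),('d',0,-.02),('d',H/2,-.02),('d',H,-.02),('d',H,-.06)]
for flip in (1,-1):
    best=[]
    for q2 in np.arange(-1.35,1.41,.15):
        for q0 in (-.8,0.,.8,1.6):
          for q4 in (-.8,.6,2.5):
            p,R=pose('s',H,.06,flip=flip)
            q,e=ik(p,R,np.array([q0,.9,q2,1.5,q4,1.1,0]),q2=q2)
            if e<1e-4: best.append((clear(q),q))
    best.sort(key=lambda t:-t[0]); seen=[]
    for c,q in best:
        if any(np.abs(q-s).max()<.3 for s in seen): continue
        seen.append(q); 
        if len(seen)>6: break
        print('flip',flip,'start',q.round(2),round(c,3),'elbow',fk(q)[0][3].round(2))
        out=[];s=q
        for w in way[1:]:
            p,R=pose(*w,flip=flip); s,e=ik(p,R,s); out.append((round(clear(s),3),round(e*1e3,1),round(min((s-LO).min(),(HI-s).min()),2)))
        print('   ',out)
E
```

```text
xm [ 0.85511778 -0.51843378] ym [0.51843378 0.85511778]
flip 1 start [ 1.17  1.11 -1.35  1.61  1.11  1.35  0.69] 0.188 elbow [ 0.16 -0.47  0.51]
    [(np.float64(0.193), np.float64(0.0), np.float64(0.04)), (np.float64(0.201), np.float64(0.0), np.float64(0.0)), (np.float64(0.206), np.float64(0.0), np.float64(0.0)), (np.float64(0.206), np.float64(0.0), np.float64(0.0)), (np.float64(0.199), np.float64(0.0), np.float64(0.01)), (np.float64(0.19), np.float64(0.0), np.float64(0.02)), (np.float64(0.168), np.float64(0.0), np.float64(0.15)), (np.float64(0.144), np.float64(0.0), np.float64(0.31)), (np.float64(0.147), np.float64(0.0), np.float64(0.3))]
flip 1 start [ 0.99  0.84 -0.9   1.62  0.73  1.05  0.89] 0.166 elbow [ 0.19 -0.36  0.64]
    [(np.float64(0.171), np.float64(0.0), np.float64(0.49)), (np.float64(0.19), np.float64(0.0), np.float64(0.31)), (np.float64(0.206), np.float64(0.0), np.float64(0.15)), (np.float64(0.203), np.float64(0.0), np.float64(0.15)), (np.float64(0.194), np.float64(0.0), np.float64(0.16)), (np.float64(0.185), np.float64(0.0), np.float64(0.16)), (np.float64(0.158), np
[... 5412 characters left out ...]
oat64(0.003), np.float64(0.0), np.float64(0.59)), (np.float64(0.004), np.float64(0.0), np.float64(0.54))]
flip -1 start [-0.09  0.79  0.75  1.7  -0.65  0.92 -1.18] 0.005 elbow [ 0.38 -0.01  0.68]
    [(np.float64(0.001), np.float64(0.0), np.float64(0.63)), (np.float64(0.005), np.float64(0.0), np.float64(0.48)), (np.float64(0.032), np.float64(0.0), np.float64(0.4)), (np.float64(0.017), np.float64(0.0), np.float64(0.39)), (np.float64(0.001), np.float64(0.0), np.float64(0.4)), (np.float64(0.003), np.float64(0.0), np.float64(0.41)), (np.float64(0.0), np.float64(0.0), np.float64(0.46)), (np.float64(0.005), np.float64(0.0), np.float64(0.61)), (np.float64(0.003), np.float64(0.0), np.float64(0.52))]
```

```bash
python3 - <<'E'
from plan import *
H=np.pi/2
p,R=pose('s',H,.05,z=.30)
A,e=ik(p,R,np.array([1,.7,-.95,1.5,.7,1.0,.9]),q2=-.95); print('A',A.round(3).tolist(),e,clear(A))
q0=np.array([-1.424,.477,.022,1.555,-.011,1.109,-.083])
for q1 in (-.34,-.25,-.15,-.05,.05):
  for q3,q5 in ((.24,.17),(.24,.5),(.3,.3),(.5,.2)):
    U1=np.array([-1.424,q1,0,q3,0,q5,-.083]);U2=np.array([1.15,q1,-.3,q3,.2,q5,.9])
    print(q1,q3,q5,[round(pathclear(*x),3) for x in ((q0,U1),(U1,U2),(U2,A))])
U1=np.array([-1.424,-.15,0,.24,0,.17,-.083]);print(fk(U1)[0].round(2))
E
```

```text
A [1.023, 0.645, -0.95, 1.532, 0.542, 1.247, 1.018] 1.908623211576872e-14 0.17281949277279127
-0.34 0.24 0.17 [np.float64(0.143), np.float64(0.184), np.float64(0.103)]
-0.34 0.24 0.5 [np.float64(0.143), np.float64(0.184), np.float64(0.105)]
-0.34 0.3 0.3 [np.float64(0.143), np.float64(0.184), np.float64(0.101)]
-0.34 0.5 0.2 [np.float64(0.143), np.float64(0.155), np.float64(0.091)]
-0.25 0.24 0.17 [np.float64(0.143), np.float64(0.181), np.float64(0.122)]
-0.25 0.24 0.5 [np.float64(0.143), np.float64(0.173), np.float64(0.124)]
-0.25 0.3 0.3 [np.float64(0.143), np.float64(0.161), np.float64(0.121)]
-0.25 0.5 0.2 [np.float64(0.143), np.float64(0.143), np.float64(0.112)]
-0.15 0.24 0.17 [np.float64(0.143), np.float64(0.143), np.float64(0.146)]
-0.15 0.24 0.5 [np.float64(0.143), np.float64(0.143), np.float64(0.146)]
-0.15 0.3 0.3 [np.float64(0.143), np.float64(0.143), np.float64(0.144)]
-0.15 0.5 0.2 [np.float64(0.145), np.float64(0.086), np.float64(0.138)]
-0.05 0.24 0.17 [np.float64(0.148), np.float64(0.116), np.float64(0.17)]
-0.05 0.24 0.5 [np.float64(0.148), np.float64(0.102), np.float64(0.17)]
-0.05 0.3 0.3 [np.float64(0.152), np.float64(0.083), np.float64(0.168)]
-0.05 0.5 0.2 [np.float64(0.156), np.float64(0.001), np.float64(0.164)]
0.05 0.24 0.17 [np.float64(0.166), np.float64(0.016), np.float64(0.173)]
0.05 0.24 0.5 [np.float64(0.166), np.float64(0.0), np.float64(0.173)]
0.05 0.3 0.3 [np.float64(0.166), np.float64(0.0), np.float64(0.173)]
0.05 0.5 0.2 [np.float64(0.166), np.float64(0.0), np.float64(0.173)]
[[ 0.    0.    0.14]
 [ 0.02 -0.    0.29]
 [ 0.02 -0.04  0.55]
 [ 0.03 -0.09  0.82]
 [ 0.05 -0.07  1.06]
 [ 0.06 -0.05  1.29]
 [ 0.06 -0.01  1.42]
 [ 0.07  0.02  1.54]]
```

```bash
python3 - <<'E'
from h import *
from plan import *
A=np.array([1.023, 0.645, -0.95, 1.532, 0.542, 1.247, 1.018])
U1=np.array([-1.424,-.18,0,.25,0,.2,-.083]);U2=np.array([1.15,-.18,-.3,.25,.2,.2,.9])
def rep(m):
    s=env.get_state(); print(m,round(s['time'],2),np.round(s['qpos'],3),np.round(s['tcp_pos'],4),'F',np.round(s['force'],1),s['opening'],round(clear(s['qpos']),3))
print(pathclear(U1,U2),pathclear(U2,A))
env.grip(0.0); rep('grip')
for n,q in (('U1',U1),('U2',U2),('A',A)):
    env.goto_joints(q); rep(n)
save('wrist','wristA')
E
```

```text
0.14720346665467657 0.13898298399428333
grip 0.87 [-1.424  0.477  0.022  1.555 -0.012  1.109 -0.083] [0.1701 0.6532 0.3039] F [-0.4  0.1 -1. ] -3.795923424120109e-05 0.191
U1 5.98 [-1.424 -0.18  -0.     0.25   0.     0.2   -0.083] [ 0.0623 -0.0044  1.5366] F [-0.1  0.1 -0.5] 7.390992686440287e-05 0.147
U2 8.82 [ 1.149 -0.18  -0.3    0.25   0.2    0.2    0.9  ] [-1.0000e-03 -6.2000e-03  1.5371e+00] F [-0.  -0.6  0.7] 2.4537821725931144e-05 0.206
A 13.95 [ 1.023  0.645 -0.95   1.532  0.542  1.247  1.018] [ 0.5865 -0.3181  0.3   ] F [ 0.5  0.3 -0.8] -0.0003585902572647035 0.173
```

View pics/wristA.png

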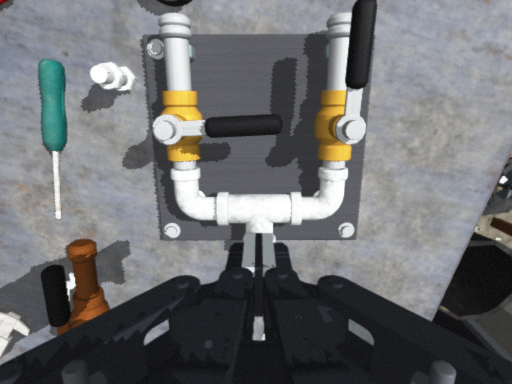

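The wrist view shows the standby lever crosswise, with its grip at (243,125) and stem at (167,130). The duty lever is in line, with its grip at (361,45) and stem at (350,130). The way down behind the standby lever is free. I refine the positions from this view, then descend and push.

```bash
python3 - <<'E'
from h import *
f=np.load('pics/wristA.npz'); c={k:f[k] for k in ('fx','fy','cx','cy','rvec','tvec')}
W=world(c,f['d']); hsv=cv2.cvtColor(f['p'],cv2.COLOR_BGR2HSV)
R=np.zeros(f['d'].shape,bool); R[:160,130:400]=1
z=W[...,2]
for nm,m in (('black',R&(hsv[...,2]<70)&(z>.088)&(z<.11)),('hi',R&(hsv[...,2]>=90)&(z>.090)&(z<.115))):
    k,l,st,ce=cv2.connectedComponentsWithStats(m.astype(np.uint8))
    for i in range(1,k):
        if st[i,4]>60:
            q=W[l==i]; r=cv2.minAreaRect(q[:,:2].astype(np.float32)*1000); e=cv2.minEnclosingCircle(q[:,:2].astype(np.float32)*1000)
            print(nm,ce[i].round(),st[i],q.mean(0).round(4),'z',np.percentile(q[:,2],[50,95]).round(4),np.round(r[0],1),np.round(r[1],1),round(r[2],1),np.round(e[0],1),round(e[1],1))
E
```

```text
black [361.  43.] [ 347    0   30   89 1822] [ 0.5289 -0.1848  0.0931] z [0.0936 0.0952] [ 530.4 -184. ] [18.4 66.9] 57.4 [ 529.3 -185.4] 33.7
black [243. 125.] [ 205  114   78   24 1532] [ 0.5342 -0.3028  0.0931] z [0.0935 0.0951] [ 534.4 -303.1] [69.6 17.9] 61.6 [ 535.1 -303.5] 34.8
hi [164. 130.] [154 121  21  19 319] [ 0.5013 -0.3639  0.0963] z [0.0967 0.098 ] [ 501.2 -364.5] [16.2 16.3] 12.4 [ 501.5 -364.6] 8.6
hi [354. 129.] [345 120  20  20 312] [ 0.5873 -0.2215  0.0966] z [0.0968 0.098 ] [ 587.6 -221.1] [16.4 16.3] 71.1 [ 587.7 -220.9] 8.7
```

```bash
sed -i "s/'d':np.array(\[.587,-.221\])/'d':np.array([.5875,-.2210])/; s/np.array(\[.500,-.3645\])/np.array([.5012,-.3645])/" plan.py
cat >> h.py <<'E'
from plan import *
def rep(m):
    s=env.get_state(); print(m,round(s['time'],2),np.round(s['qpos'],2),np.round(s['tcp_pos'],4),'F',np.round(s['force'],1),'clr',round(clear(s['qpos']),3))
def go(m,v,phi,delta,vel=.1,sf=None,z=Z,rho=.085):
    p,R=pose(v,phi,delta,rho=rho,z=z); hit=env.movel(list(p),velocity=vel,rot=list(wx(R)),stop_force=sf)
    s=env.get_state(); e=(s['tcp_pos']-p)[:2]; n=np.sin(phi)*xm+np.cos(phi)*ym
    print(m,'hit' if hit else '-',round(s['time'],2),'short by',round(float(e@n)*1e3,1),'mm; F',np.round(s['force'],1),'clr',round(clear(s['qpos']),3)); return hit
E
python3 - <<'E'
from h import *
H=np.pi/2
print(xm,ym)
go('down','s',H,.05,vel=.12,sf=10); rep('q')
go('touch','s',H,.022,vel=.03,sf=6); rep('q')
if True:
    for k in range(1,4):
        if go(k,'s',H*(1-k/9),.020,vel=.04,sf=12): break
rep('q'); save('wrist','wristB')
E
```

```text
[ 0.85696554 -0.5153737 ] [0.5153737  0.85696554]
down - 15.46 short by 0.5 mm; F [0.  0.3 0.9] clr 0.163
q 15.46 [ 0.96  0.8  -0.85  1.65  0.69  1.01  0.92] [ 0.5884 -0.3176  0.144 ] F [0.  0.3 0.9] clr 0.163
touch - 16.54 short by 0.2 mm; F [-0.2 -0.4  0.8] clr 0.166
q 16.54 [ 0.99  0.77 -0.86  1.72  0.69  0.98  0.89] [ 0.564  -0.3031  0.143 ] F [-0.2 -0.4  0.8] clr 0.166
1 - 17.12 short by -0.0 mm; F [ 0.1  0.5 -0.4] clr 0.17
2 - 17.66 short by -0.0 mm; F [ 0.4  0.2 -0.1] clr 0.175
3 - 18.19 short by -0.1 mm; F [0.7 0.4 0.2] clr 0.18
q 18.19 [ 1.09  0.76 -0.98  1.83  0.77  0.98  1.32] [ 0.5227 -0.2799  0.1429] F [0.7 0.4 0.2] clr 0.18
```

View pics/wristB.png

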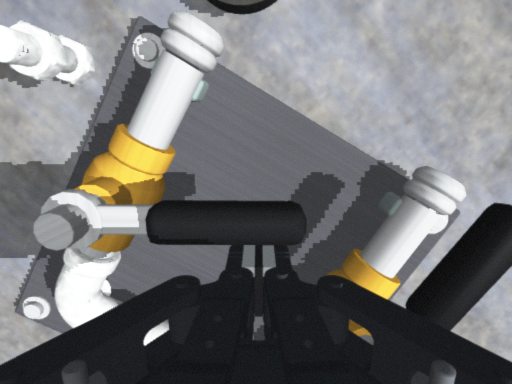

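The lever has turned about 30° and lies flat against the fingers, with its grip at (225,222) and the fingers at (258,245). I continue to open.

```bash
python3 - <<'E'
from h import *
H=np.pi/2
hit=False
for k in range(4,9):
    hit=go(k,'s',H*(1-k/9),.020,vel=.04,sf=12)
    if hit: break
if not hit:
    for phi in (.12,.07,.03,0.,-.03,-.06,-.09):
        if go(phi,'s',phi,.020,vel=.02,sf=7): break
s=env.get_state()
go('off','s',0.,.045,vel=.06); rep('q'); save('wrist','wristC')
E
```

```text
4 - 18.77 short by -0.1 mm; F [-0.7 -0.2  0.1] clr 0.184
5 - 19.31 short by -0.1 mm; F [-0.3 -0.4 -0.2] clr 0.19
6 - 19.84 short by -0.1 mm; F [ 0.4  0.2 -1. ] clr 0.194
7 - 20.38 short by -0.1 mm; F [ 0.5 -0.1  0.2] clr 0.199
8 - 20.91 short by -0.1 mm; F [-0.6  0.5 -0.7] clr 0.203
0.12 - 21.3 short by 0.2 mm; F [0.7 0.9 0.8] clr 0.205
0.07 - 21.67 short by -0.1 mm; F [-0.4  1.5  0.4] clr 0.206
0.03 - 21.99 short by -0.1 mm; F [0.1 1.8 0.7] clr 0.206
0.0 - 22.27 short by 0.3 mm; F [2.1 2.7 0.5] clr 0.206
-0.03 hit 22.48 short by 2.8 mm; F [2.1 0.5 1.1] clr 0.206
off - 23.04 short by -0.2 mm; F [-0.7  0.4  0.4] clr 0.203
q 23.04 [ 1.32  0.82 -1.21  1.97  0.92  1.05  2.27] [ 0.4514 -0.2823  0.1429] F [-0.7  0.4  0.4] clr 0.203
```

View pics/wristC.png

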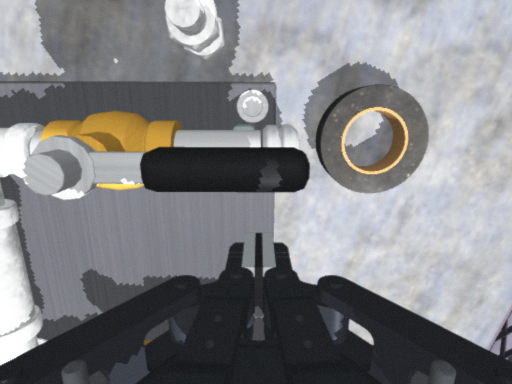

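The standby lever now lies in line with its pipe, with its grip at (225,170) parallel to the pipe at (230,140). The stop was felt at about φ = 0. The tape at (375,140) is untouched. Now the duty lever.

```bash
python3 - <<'E'
from h import *
H=np.pi/2
assert not go('across','d',0.,-.05,vel=.08,sf=10)
go('near','d',0.,-.021,vel=.03,sf=8)
hit=False
for k in range(1,9):
    hit=go(k,'d',H*k/9,-.020,vel=.04,sf=12)
    if hit: break
if not hit:
    for e in (.12,.07,.03,0.,-.03,-.06,-.09):
        if go(e,'d',H-e,-.020,vel=.02,sf=7): break
go('off','d',H,-.05,vel=.06)
env.movel([*pose('d',H,-.05)[0][:2],.30],velocity=.12); rep('q'); save('wrist','wristD'); save('top','topD')
E
```

```text
across - 24.15 short by -0.6 mm; F [-0.  -0.9 -0. ] clr 0.189
near - 25.27 short by -0.2 mm; F [-0.7 -0.9  0.1] clr 0.183
1 - 25.82 short by -0.0 mm; F [-0.3  0.9  0.4] clr 0.177
2 - 26.36 short by 0.0 mm; F [ 0.1  0.  -0.5] clr 0.171
3 - 26.89 short by 0.0 mm; F [-0.   0.2  0.2] clr 0.164
4 - 27.43 short by 0.0 mm; F [ 0.6  0.3 -0.3] clr 0.157
5 - 27.96 short by 0.0 mm; F [-1.  -0.4 -0.2] clr 0.15
6 - 28.49 short by 0.0 mm; F [-0.7 -0.  -0.9] clr 0.143
7 - 29.02 short by 0.0 mm; F [-0.3  0.2 -0.2] clr 0.136
8 - 29.56 short by 0.0 mm; F [-0.4  0.7 -0.8] clr 0.129
0.12 - 29.95 short by -0.1 mm; F [-2.1  0.1  1.2] clr 0.128
0.07 - 30.32 short by 0.1 mm; F [-0.1  1.2 -0.9] clr 0.126
0.03 - 30.64 short by 0.1 mm; F [-1.4  1.1 -1.4] clr 0.125
0.0 - 30.93 short by -0.4 mm; F [-3.4  2.   0.3] clr 0.124
-0.03 hit 31.13 short by -3.0 mm; F [-0.9 -0.9 -0.8] clr 0.123
off - 31.76 short by 0.1 mm; F [0.  0.4 0.1] clr 0.125
q 33.22 [ 0.82  0.55 -0.99  1.7   0.49  1.17  0.72] [ 0.5881 -0.1225  0.2991] F [ 0.3  0.2 -1.4] clr 0.144
```

View pics/wristD.png

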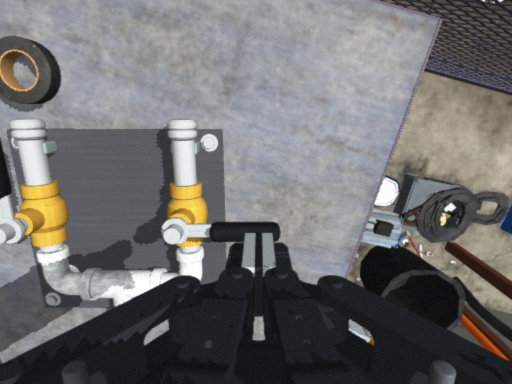

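The duty lever now stands crosswise, with its stem at (175,232) and grip at (245,231). The standby lever still lies along its pipe at the left edge. One numeric check, then I hand in.

```bash
python3 - <<'E'
from h import *
def grip(tag,roi,name,zr):
    f=np.load(f'pics/{tag}.npz'); W=world({k:f[k] for k in ('fx','fy','cx','cy')}|{'rvec':f['rvec'],'tvec':f['tvec']},f['d']); hsv=cv2.cvtColor(f['p'],cv2.COLOR_BGR2HSV)
    m=(hsv[...,2]<70)&(W[...,2]>zr[0])&(W[...,2]<zr[1]); R=np.zeros_like(m); R[roi[0]:roi[1],roi[2]:roi[3]]=1
    q=W[m&R][:,:2]; r=cv2.minAreaRect(q.astype(np.float32)*1000); g=np.array(r[0])/1e3-PV[name]
    print(tag,name,len(q),np.round(r[0],1),np.round(r[1],1),'phi',round(float(np.arctan2(g@ym,-g@xm)),3))
grip('wristC',(140,200,135,315),'s',(.088,.11))
grip('wristD',(215,242,205,285),'d',(.088,.11))
a,b=np.load('pics/top0.npz')['p'],np.load('pics/topD.npz')['p']
for n,(u,v) in dict(tape=(207,247),bolt=(250,222),screwdriver=(293,216)).items():
    d=cv2.absdiff(a,b)[v-12:v+12,u-12:u+12].max(2); print(n,'diff px>40:',(d>40).mean().round(2))
s=env.get_state(); print(s['time'],np.abs(s['joint_velocities']).max().round(4))
cv2.imwrite('pics/topD_c.png',cv2.resize(b[110:330,130:350],None,fx=2.5,fy=2.5))
E
```

```text
wristC s 6734 [ 440.3 -328.9] [17.9 67.6] phi -0.012
wristD d 916 [ 623.1 -160.5] [68.  16.9] phi 1.562
tape diff px>40: 0.0
bolt diff px>40: 0.13
screwdriver diff px>40: 0.0
33.3167 0.003
```

View pics/topD_c.png

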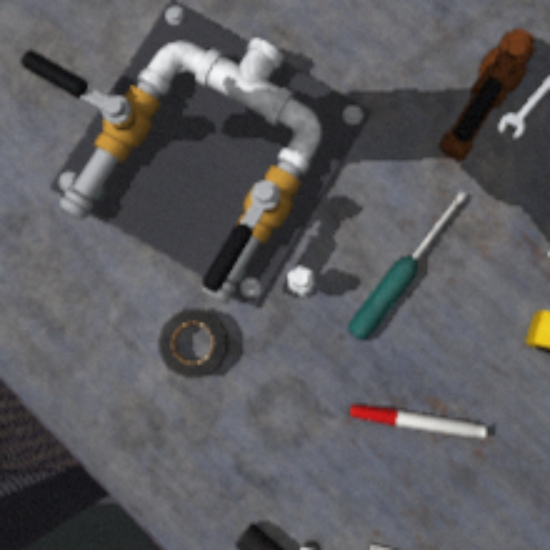

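The top view (the arm itself does not show in it) confirms both levers: duty crosswise at (55,72), standby in line at (228,258). The tape, bolt and screwdriver are in place. The 13% pixel change at the bolt comes from shadow and lever.

```bash
python3 -c "
from h import *
job.job_done(); print(env.get_state()['time'])"
```

```text
the job is handed in; nothing more can be done
the job is handed in; nothing more can be done
```

The changeover is done and handed in: the standby valve (right) is open and the duty valve (left) is shut. No verdict is reported.

**What I did:** I closed the gripper and folded the arm upright to swing it past the gate edge. I then worked with the elbow out to the right, at least 0.12 m from the gate by my arm model. The standby lever was pushed fully open first. Only then did I push the duty lever shut. Both pushes ended when the force changed by 7 N at the stop.

**Last checks:**
- **Levers:** standby measured about -0.01 rad, taken right after its push, and duty 1.56 rad. The final top view shows standby in line with its pipe and duty crosswise.
- **Bystanders:** the pictures show the tape and screwdriver unchanged. The bolt area differed in 13% of its pixels. I put that down to moved shadows and the lever, because the bolt looks to be in its place.
- **Arm:** it was at rest with the TCP 0.30 m above the bench, clear of everything, at 33 s of the 72 s allowed.

No check failed. The only disagreement was early on: the lever directions I measured differed by about 2.5° from the line between the two pivots. I used the pivot line, and both stops came where it predicted.

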